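# Clip the sprung test hook onto the headed terminal post

### The arm

A 6-joint arm with a two-finger parallel gripper is mounted at the origin on the work surface. World frame = base frame: x ahead of the robot, y to its left, z up, the work surface at z = 0. Lengths are in m, angles in degrees, forces in N, time in s.
With the tool pointing down it reaches from about 0.375 to 0.9 m from the base axis. Payload 3.1 kg.
Tool frame: the origin (TCP) lies at the very end of the fingers, on their centre line; the grasp point (between the pads) lies 19 mm behind it; z points along the fingers, y is the line along which they close (so a half turn about z gives the same grasp; the last joint's range is limited). The gripper opens to 87 mm and grips with 3 to 60 N. Pads are 19 mm wide; open, the fingers measure 117 mm over their backs; the gripper's body (75 mm by 190 mm) begins 51 mm behind the grasp point.
Start: joints at [-79.498, 30.224, 82.088, -0, 67.689, -10.227], TCP at [0.221, -0.585, 0.223] pointing down, gripper open.
Joint ranges: [-176.69, 176.69], [-43.24, 126.21], [12.49, 139.97], [-82, 262], [0, 151.66], [-163.58, 163.58]. Speed limits (degrees/s): [159.86, 159.86, 180, 180, 180, 180].

### API

Orientations are given as a 3x3 rotation matrix whose columns are the frame's x, y, z axes.
In Python, from rig import * gives the robot as it stands.
- The arm moves only by the tool jog_arm, never from a script. Its arguments are lists of equal length, an entry for each row: "delta_pos": the shift along the world's x, y, z in cm, a list of three; "turn": the turn about the world's z in degrees; "grip": the closure, from 0 (fully open) to 1 (shut). In form: {"delta_pos": [[x, y, z], ...], "turn": [turn, ...], "grip": [grip, ...]}. A call has 1 to 12 rows; each row is the pose to reach, as a shift and turn from the pose commanded when the call began; what a row does not reach only later rows make up. A row lasts 1/8 s, in which the tool goes at most 62.5 mm and 10.7 degrees, less where a joint would pass 70% of its speed; a pose out of reach is approached as far as the arm can. A call with a gripper value outside its range is refused whole. The fingers move at their own pace and stop on an object; the grip force is fixed at half the most. Time passes only in rows, so rows that repeat a pose let the fingers close. It gives the time, the measured TCP pose, the force, the opening and the grip force at its end, in the units of the state.
- read_state(): the state, without advancing time (a new reading comes with each control period).
- capture(name): name is "scene" or "top"; returns a dict with "color" (420x560x3 uint8, blue, green, red), "fovy" (degrees; the focal length in pixels is half the picture's height over the tangent of half this angle, whatever the lens; pixels are square), "cx", "cy" (the principal point, pixels), "camera_from_world" (4x4, takes a point from world to camera coordinates). Camera axes: x right, y up, looking along -z (the intrinsics and any distortion apply to the point x, -y, -z); pixel columns grow to the right and rows downward; lengths in m; the calibration is good to about 2 mm. A picture is of the moment at which its call begins. There is no depth.
- hand_in(): hands the job in; it is judged then, once.
The state is a dict: "time_s": time; "joint_positions": joint angles; "qvel": joint speeds; "tau": joint torques, N m; "position": TCP position; "tcp_rot": TCP orientation; "force": force on the tool from outside, world axes, zero at the start; "moment": the same for the moment, N m; "opening": opening from 0.0 (shut) to 1.0 (fully open); "grasp_force": force on a finger pad.
Only numpy, scipy, OpenCV 4.12 (cv2) and the standard library are available. Lean on these libraries where they do the work, as an engineer would, in place of code of your own. Each camera call takes 0.05 s, during which the arm holds its last target. There are 200 camera calls.

### The job

On the test stand, press the black knob down to extend the sprung hook, keep it pressed while you slide its carriage along the rail until the hook's prongs are under the head of the mushroom-headed post (not the plain straight pin), and let it up so that it stays caught under that head. Do not shove the post's steel block out of place.

Things in the scene. Friction and masses are not known exactly. Their poses are not given: they have to be found in the camera images.
- knob (a point): Centre of the black round plunger knob, 30 mm across, 34 mm tall, the top of the stand, about 205 mm above the bench when up. Its y axis lies along the rail, z is up. Knob and carriage slide together along y (about 1 N), 125 mm either way of the stand's middle, and start near it. Grip it from above; below it is 46 mm of bare 10 mm rod, then the 44 mm wide carriage, which does not go down.
- hook (a point): Middle of the top face of the steel hook, 99 mm straight below the knob's centre, on the rod's axis; axes as the knob's. A 4 mm thick fork alike on both sides: two prongs towards +y, two towards -y, 16 mm clear between each pair, slot from 10 mm to the ends at 52 mm from the axis, with lips turned up 4 mm there. With the knob up it is just above the post.
- plunger (a joint): How far knob and hook are pressed down, m: 0 up, 0.036 fully down. The spring pushes up with about 3 N when up, 9 N fully down. At 0.022 to 0.036 prongs and lips pass under the post's head; caught and let go, it stays at about 0.014 (0.018 if the head is on the lips).
- headed_top (a point): Centre of the top of the mushroom-headed brass post, 98 mm above the bench: 8 mm stem, head 26 mm across, 6 mm thick, on a loose steel block 70 x 60 x 45 mm (1.4-2 kg), in line with the rod, 100 to 125 mm along the rail on one side of the middle (one with a headless pin is on the other). Well held with the rod's axis 20 to 34 mm from this point; nearer than 18 mm the rod strikes the head.
There are look-alikes about, which are no part of the job. Leave any blue or pink look-alike of the part that bears headed_top alone.

How it is judged (in metres and radians):
On the way:
1. the knob has been pressed at least 20 mm down (value of joint plunger above 0.02 m), for 0.1 s.
At the end, for the whole second after the job is handed in: The knob is let go and at rest but stays 10 to 22 mm down, because the hook's prongs are caught under the head of the headed post: the rod's axis is 14 to 58 mm from the post's axis, and the post within 14 mm of the rail's line through the rod (value of joint plunger between 0.01 and 0.022 m and x of headed_top in the frame of knob between -0.014 and 0.014 m and horizontal distance between headed_top and knob between 0.014 and 0.058 m and velocity of joint plunger between -0.01 and 0.01 m/s); the robot touches nothing.
It fails at once if the headed post's block is shoved more than 20 mm (distance of headed_top from where it was at the start of the episode above 0.02 m).
It also fails if it takes over 32 s, if anything falls off the work surface, if the arm or the gripper's body presses on something with over 40 N, if the wrist force passes 120 N, or if a joint passes its speed limit or range.

## Working session

There is one attempt and no reset: what is moved stays moved. The work goes in short steps, Python scripts to look and compute and a tool call to move; the robot and the scene stay as the last step left them, time stands still between calls to the robot, and variables do not carry over. Pictures are saved under pics/ and viewed, at most 10 in all, crops included, and the job is handed in when it is done.

Besides the shell and the picture viewer there is one more tool, called by a JSON object that holds its "name" and its "arguments". jog_arm: Moves the arm, as the interface text tells. Its arguments: {"type":"object","properties":{"delta_pos":{"type":"array"},"turn":{"type":"array"},"grip":{"type":"array"}},"required":["delta_pos","turn","grip"]}

```bash
mkdir -p pics
cat > h.py <<'E'
from rig import *
import numpy as np, cv2
def ray(c,u,v):
    f=c["color"].shape[0]/2/np.tan(np.radians(c["fovy"])/2)
    M=np.array(c["camera_from_world"]);R=M[:3,:3]
    d=R.T@np.array([(u-c["cx"])/f,-(v-c["cy"])/f,-1.]);return -R.T@M[:3,3],d
def onz(c,u,v,z):
    o,d=ray(c,u,v);return o+d*(z-o[2])/d[2]
def proj(c,p):
    f=c["color"].shape[0]/2/np.tan(np.radians(c["fovy"])/2)
    q=np.array(c["camera_from_world"])@np.r_[p,1];return c["cx"]-f*q[0]/q[2],c["cy"]+f*q[1]/q[2]
E
python3 - <<'E'
from h import *
for n in("scene","top"):
    c=capture(n);cv2.imwrite(f"pics/{n}0.png",c["color"]);o,d=ray(c,280,210);print(n,o,d,c["fovy"],[k for k in c])
print(read_state()["tcp_rot"])
E
```

```text
scene [0.91920645 0.27712639 0.92590848] [-0.47479874 -0.14902266 -0.86772937] 52.745685646115284 ['color', 'fovy', 'cx', 'cy', 'camera_from_world']
top [0.2944991  0.12566182 1.11025945] [ 0.20318659  0.00610786 -0.97923727] 42.238756109975554 ['color', 'fovy', 'cx', 'cy', 'camera_from_world']
[[ 9.35262470e-01  3.53954748e-01 -3.86024472e-04]
 [ 3.53954808e-01 -9.35260510e-01  1.94236818e-03]
 [ 3.26476996e-04 -1.95325928e-03 -9.99998039e-01]]
```

View pics/scene0.png

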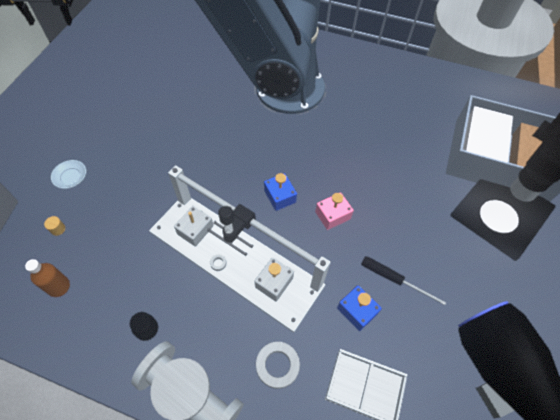

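View pics/top0.png

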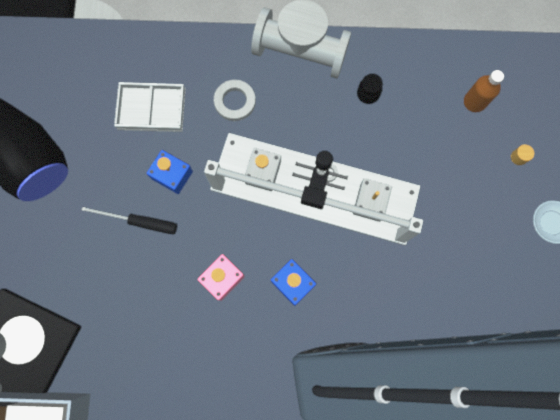

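Run:
```python
from h import *
a=cv2.imread("pics/top0.png")[120:250,200:430];b=cv2.imread("pics/scene0.png")[155:335,145:335]
a=cv2.resize(a,None,fx=3.4,fy=3.4,interpolation=2)[:, :790];b=cv2.resize(b,(0,0),fx=3,fy=3,interpolation=2)
cv2.imwrite("pics/cropt.png",a);cv2.imwrite("pics/crops.png",b)
```

```text
(no output)
```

View pics/cropt.png

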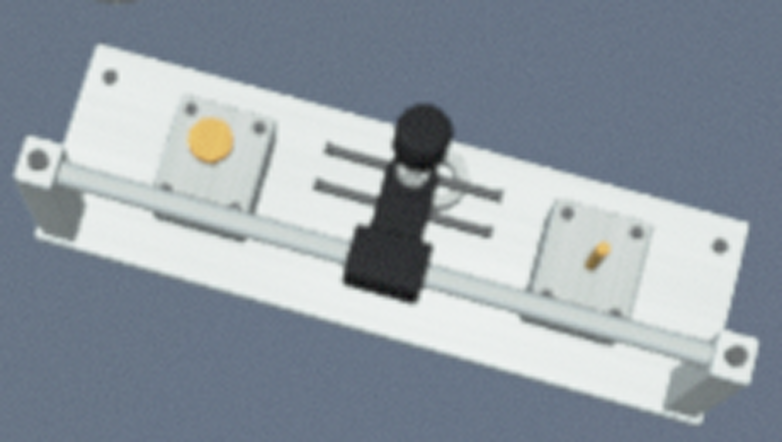

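View pics/crops.png

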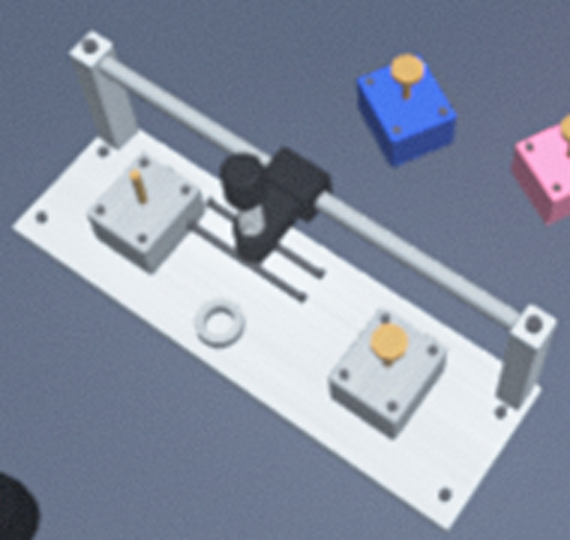

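```bash
cat >> h.py <<'E'
def tri(a,ua,b,ub):
    (o1,d1),(o2,d2)=ray(a,*ua),ray(b,*ub)
    t=np.linalg.lstsq(np.c_[d1,-d2],o2-o1,rcond=None)[0]
    p,q=o1+t[0]*d1,o2+t[1]*d2
    return (p+q)/2,np.linalg.norm(p-q)
E
python3 - <<'E'
from h import *
t=capture("top");s=capture("scene");np.set_printoptions(precision=4,suppress=True)
for n,a,b in(("knobtop",(324.7,158.5),(225.3,212.7)),("headed",(262.1,160.9),(274.7,269)),("railL",(211.2,167),(175,170.3)),("railL'",(211.2,167),(322.7,263)),("railR",(416.5,224.7),(175,170.3))):
    print(n,*tri(t,a,s,b))
print(onz(t,262.1,160.9,.098),onz(s,274.7,269,.098),[ (onz(t,324.7,158.5,z),onz(s,225.3,212.7,z)) for z in(.205,.222)])
E
```

```text
knobtop [0.5731 0.0578 0.214 ] 0.0012066653033493636
headed [0.6018 0.1712 0.0934] 0.0027324793089308894
railL [0.567  0.1264 0.4222] 0.24254722709165902
railL' [0.5732 0.2626 0.1395] 0.0016548405661459152
railR [ 0.4762 -0.116   0.1389] 0.0014738646001488831
[0.6007 0.1697 0.098 ] [0.6032 0.1731 0.098 ] [(array([0.5761, 0.0565, 0.205 ]), array([0.5686, 0.0556, 0.205 ])), (array([0.5708, 0.0578, 0.222 ]), array([0.5768, 0.0608, 0.222 ]))]
```

Candidates: the headed post on the steel block at top (262,161), blue (165,163) and (293,281), and pink (218,275). The plain pin is at (375,195). The black knob on the stand is at (325,158), and a loose black knob look-alike is at (370,88). I choose the steel block post at (262,161); the close crop shows its brass head in line with the hook prongs.

{"name": "jog_arm", "arguments": {"delta_pos": [[0, 0, 5], [4, 6, 9], [7, 12, 9], [10.5, 18, 9], [14, 24, 9], [17, 30, 9], [20, 36, 9], [23, 42, 9], [26.5, 48, 9], [30, 54, 9], [33, 60, 9], [35.3, 64.4, 9]], "turn": [0, -5, -10, -15, -20, -25, -30, -35, -35, -35, -35, -35], "grip": [0, 0, 0, 0, 0, 0, 0, 0, 0, 0, 0, 0]}}

```text
time_s: 1.7
position: [0.549, 0.0123, 0.3126]
tcp_rot: [[0.969, -0.246, 0.0], [-0.246, -0.969, -0.0], [0.0, 0.0, -1.0]]
force: [0.8, -0.9, -0.4]
opening: 0.996
grasp_force: 0.0
```

{"name": "jog_arm", "arguments": {"delta_pos": [[0, 0, 0], [0, 0, 0], [0, 0, 0]], "turn": [0, 0, 0], "grip": [0, 0, 0]}}

```text
time_s: 2.08
position: [0.5477, 0.0091, 0.3125]
tcp_rot: [[0.969, -0.248, -0.001], [-0.248, -0.969, -0.0], [-0.001, 0.0, -1.0]]
force: [0.2, 0.2, 0.1]
opening: 1.0
grasp_force: 0.0
```

Run:
```python
from h import *
s=capture("scene");st=read_state();print(st["time_s"],st["position"],st["tcp_rot"],st["force"])
p=np.array(st["position"])
print(proj(s,p),proj(s,p-[0,0,.07]))
cv2.imwrite("pics/s1.png",cv2.resize(s["color"][120:340,120:400],None,fx=2.5,fy=2.5))
```

```text
2.125 [0.54777437 0.00893447 0.31254252] [[ 9.68550623e-01 -2.48816229e-01 -4.18150711e-04]
 [-2.48816331e-01 -9.68550664e-01 -2.12660129e-04]
 [-3.52086857e-04  3.10014826e-04 -9.99999890e-01]] [-0.55755835 -0.60238998  0.68153751]
(np.float64(200.74655533274012), np.float64(165.24701614908088)) (np.float64(205.68594594657196), np.float64(186.70420366539565))
```

View pics/s1.png

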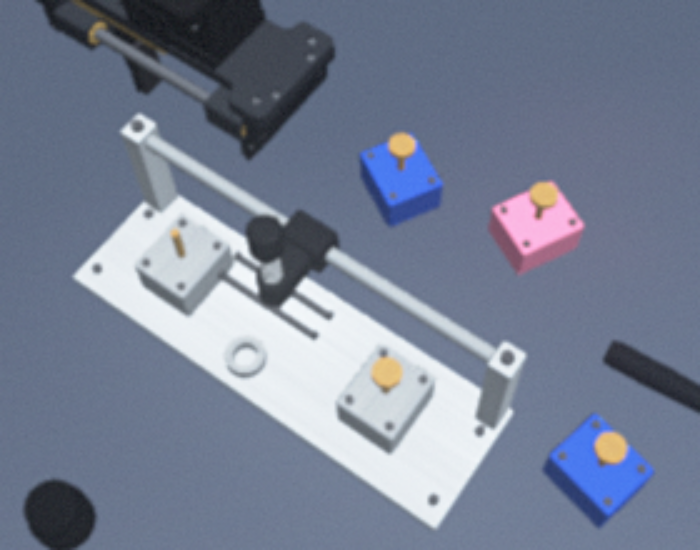

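{"name": "jog_arm", "arguments": {"delta_pos": [[1.3, 2.5, 0], [2.6, 5.0, 0], [2.6, 5.0, -5], [2.6, 5.0, -5], [2.6, 5.0, -5]], "turn": [0, 0, 0, 0, 0], "grip": [0, 0, 0, 0, 0]}}

```text
time_s: 2.75
position: [0.5748, 0.0593, 0.2636]
tcp_rot: [[0.969, -0.248, 0.001], [-0.248, -0.969, -0.0], [0.001, -0.0, -1.0]]
force: [0.3, -0.3, 1.1]
opening: 0.998
grasp_force: 0.0
```

Run:
```python
from h import *
s=capture("scene");t=capture("top");st=read_state();print(st["time_s"],st["position"])
p=np.array(st["position"]);y=np.array(st["tcp_rot"])[:,1]
im=cv2.resize(s["color"][120:340,120:400],None,fx=2.5,fy=2.5)
for k in(-.0585,-.0435,0,.0435,.0585):
    a=proj(s,p+k*y);print(a,proj(t,p+k*y));cv2.circle(im,(int((a[0]-120)*2.5),int((a[1]-120)*2.5)),2,(0,255,0),-1)
cv2.imwrite("pics/s2.png",im);cv2.imwrite("pics/t2.png",cv2.resize(t["color"][90:290,180:440],None,fx=3,fy=3))
```

```text
2.85 [0.57549747 0.05951879 0.26455282]
(np.float64(248.76288967802665), np.float64(216.62386784936936)) (np.float64(291.2776689460082), np.float64(138.4884353958327))
(np.float64(242.03196674409662), np.float64(212.39681439155862)) (np.float64(300.1032091369319), np.float64(140.9146344378051))
(np.float64(222.9351906457039), np.float64(200.40394294850137)) (np.float64(325.79470781096506), np.float64(147.97739639019838))
(np.float64(204.44396196227214), np.float64(188.79135832783152)) (np.float64(351.63207003929165), np.float64(155.08025719297706))
(np.float64(198.2028911251823), np.float64(184.87193445070224)) (np.float64(360.5755515552487), np.float64(157.53887908087324))
```

View pics/s2.png

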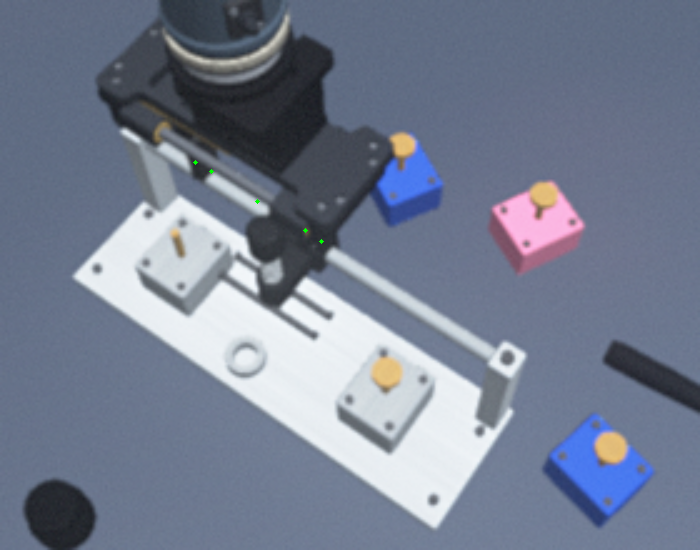

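The fingers straddle the knob: the overlaid fingertip points at (195..321, 162..241) flank the knob at (265,235) once projected, so I descend and grip.

{"name": "jog_arm", "arguments": {"delta_pos": [[0, 0, -2.5], [0, 0, -5], [0, 0, -7.3], [0, 0, -7.3], [0, 0, -7.3], [0, 0, -7.3], [0, 0, -7.3], [0, 0, -7.3], [0, 0, -7.3], [0, 0, -7.3]], "turn": [0, 0, 0, 0, 0, 0, 0, 0, 0, 0], "grip": [0, 0, 0, 0, 0.75, 0.75, 0.75, 0.75, 0.75, 0.75]}}

```text
time_s: 4.1
position: [0.5743, 0.0604, 0.1895]
tcp_rot: [[0.969, -0.246, -0.0], [-0.246, -0.969, -0.0], [-0.0, 0.0, -1.0]]
force: [0.5, -0.9, 0.2]
opening: 0.4
grasp_force: 0.0
```

{"name": "jog_arm", "arguments": {"delta_pos": [[0, 0, 0], [0, 0, 0], [0, 0, 0], [0, 0, 0]], "turn": [0, 0, 0, 0], "grip": [0.85, 0.85, 0.85, 0.85]}}

```text
time_s: 4.6
position: [0.5742, 0.0603, 0.1895]
tcp_rot: [[0.969, -0.247, -0.0], [-0.247, -0.969, -0.0], [-0.0, 0.0, -1.0]]
force: [-0.9, -0.3, -0.4]
opening: 0.333
grasp_force: 30.0
```

{"name": "jog_arm", "arguments": {"delta_pos": [[0, 0, -0.7], [0, 0, -1.4], [0, 0, -2.1], [0, 0, -2.9], [0, 0, -2.9], [0, 0, -2.9]], "turn": [0, 0, 0, 0, 0, 0], "grip": [0.85, 0.85, 0.85, 0.85, 0.85, 0.85]}}

```text
time_s: 5.35
position: [0.5744, 0.0605, 0.1609]
tcp_rot: [[0.969, -0.246, 0.0], [-0.246, -0.969, 0.0], [0.0, -0.0, -1.0]]
force: [-1.9, -0.0, 7.6]
opening: 0.332
grasp_force: 30.0
```

Run:
```python
from h import *
t=capture("top");s=capture("scene");st=read_state();print(st["position"],st["force"],st["grasp_force"])
k=np.array(st["position"]);u=np.array([.248,.969]);d=np.array([.602,.1714])-k[:2]
print("along",u@d,"perp",d@[.969,-.248],"move",(u@d-.027)*u)
im=s["color"];cv2.imwrite("pics/s3.png",cv2.resize(im[150:320,150:350],None,fx=3.5,fy=3.5))
```

```text
[0.57437067 0.06051789 0.16101407] [-2.67992511 -1.20698124  7.80102977] 29.999927789904177
along 0.11429683975690176 perp -0.0007259389222660644 move [0.02164962 0.08459064]
```

View pics/s3.png

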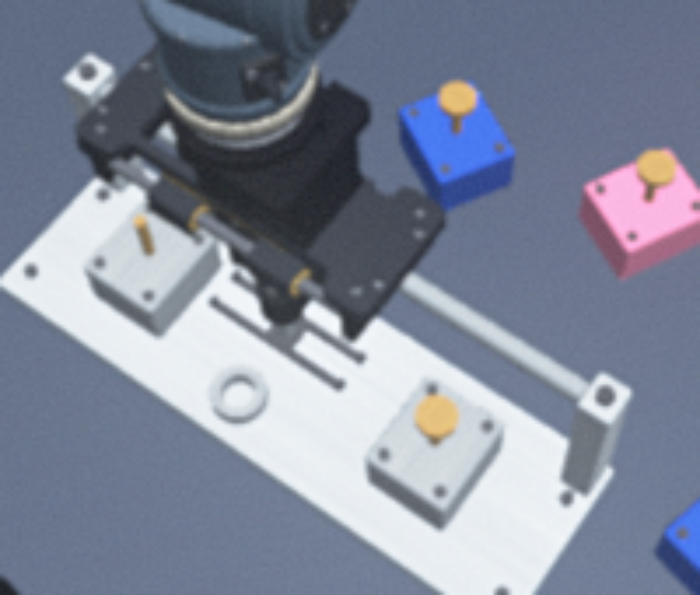

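The knob is gripped and down about 28 mm (7.7 N). The hook is below head level and the prongs at (365,357) and (340,385) point at the headed post at (437,415). Now I slide.

{"name": "jog_arm", "arguments": {"delta_pos": [[0.2, 0.8, 0], [0.45, 1.7, 0], [0.65, 2.6, 0], [0.9, 3.5, 0], [1.1, 4.4, 0], [1.25, 5.0, 0], [1.4, 5.6, 0], [1.4, 5.6, 0]], "turn": [0, 0, 0, 0, 0, 0, 0, 0], "grip": [0.85, 0.85, 0.85, 0.85, 0.85, 0.85, 0.85, 0.85]}}

```text
time_s: 6.45
position: [0.5889, 0.1175, 0.1613]
tcp_rot: [[0.969, -0.246, 0.002], [-0.246, -0.969, 0.001], [0.001, -0.002, -1.0]]
force: [-1.3, 1.9, 8.1]
opening: 0.341
grasp_force: 30.0
```

{"name": "jog_arm", "arguments": {"delta_pos": [[0.2, 0.7, 0], [0.35, 1.4, 0], [0.55, 2.1, 0], [0.72, 2.8, 0], [0.72, 2.8, 0], [0.72, 2.8, 0]], "turn": [0, 0, 0, 0, 0, 0], "grip": [0.85, 0.85, 0.85, 0.85, 0.85, 0.85]}}

```text
time_s: 7.2
position: [0.596, 0.1454, 0.1613]
tcp_rot: [[0.969, -0.246, 0.002], [-0.246, -0.969, 0.002], [0.001, -0.002, -1.0]]
force: [-2.1, 1.4, 7.5]
opening: 0.335
grasp_force: 30.0
```

Run:
```python
from h import *
s=capture("scene");st=read_state();print(st["position"],st["force"])
k=np.array(st["position"]);u=np.array([.248,.969]);print(u@(np.array([.602,.1714])-k[:2]))
cv2.imwrite("pics/s4.png",cv2.resize(s["color"][190:330,190:350],None,fx=4,fy=4,interpolation=2))
```

```text
[0.59602982 0.14539523 0.16131711] [-2.32347181  1.00550032  6.86208665]
0.0266792295521879
```

View pics/s4.png

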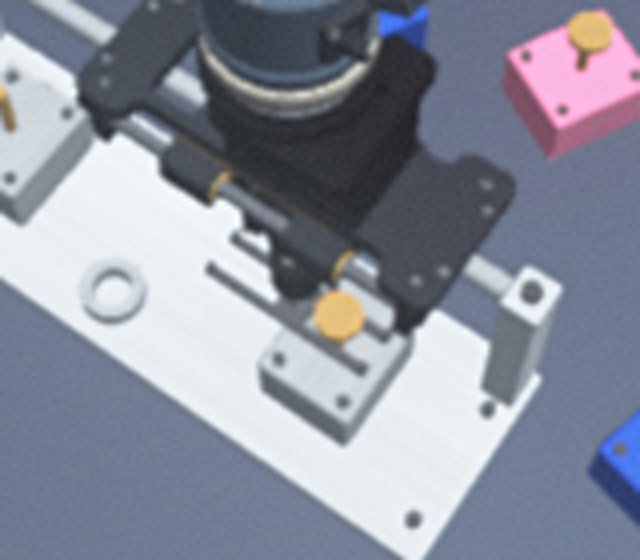

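The brass head at (338,316) sits above the prongs between the rod and the prong ends, with the slot around the stem. I ease up by 13 mm and then open.

{"name": "jog_arm", "arguments": {"delta_pos": [[0, 0, 0.4], [0, 0, 0.8], [0, 0, 1.1], [0, 0, 1.3], [0, 0, 1.3], [0, 0, 1.3]], "turn": [0, 0, 0, 0, 0, 0], "grip": [0.85, 0.85, 0.85, 0.85, 0.85, 0.85]}}

```text
time_s: 8.0
position: [0.5959, 0.1453, 0.1739]
tcp_rot: [[0.969, -0.247, 0.001], [-0.247, -0.969, 0.001], [0.001, -0.002, -1.0]]
force: [-0.7, 1.7, 5.4]
opening: 0.331
grasp_force: 30.0
```

{"name": "jog_arm", "arguments": {"delta_pos": [[0, 0, 0], [0, 0, 0], [0, 0, 0], [0, 0, 0], [0, 0, 0], [0, 0, 0], [0, 0, 2.5], [0, 0, 5], [0, 0, 8], [0, 0, 12], [-3, -5, 14], [-6, -10, 14]], "turn": [0, 0, 0, 0, 0, 0, 0, 0, 0, 0, 0, 0], "grip": [0, 0, 0, 0, 0, 0, 0, 0, 0, 0, 0, 0]}}

```text
time_s: 9.5
position: [0.5362, 0.0436, 0.3157]
tcp_rot: [[0.97, -0.245, 0.005], [-0.245, -0.97, -0.001], [0.005, -0.0, -1.0]]
force: [0.2, -0.9, 0.7]
opening: 0.999
grasp_force: 0.0
```

{"name": "jog_arm", "arguments": {"delta_pos": [[-4, -6, 0], [-8, -12, 0], [-8, -12, 0], [-8, -12, 0]], "turn": [0, 0, 0, 0], "grip": [0, 0, 0, 0]}}

```text
time_s: 10.0
position: [0.455, -0.0765, 0.3139]
tcp_rot: [[0.968, -0.25, 0.001], [-0.25, -0.968, -0.0], [0.001, -0.0, -1.0]]
force: [1.2, 0.3, 0.4]
opening: 1.003
grasp_force: 0.0
```

Run:
```python
from h import *
s=capture("scene");t=capture("top");st=read_state();print(st["time_s"],st["position"],st["force"],st["opening"])
a=cv2.resize(s["color"][190:330,190:350],(640,560),interpolation=2)[:,:400]
b=cv2.resize(t["color"][110:250,210:310],(400,560),interpolation=2)
cv2.imwrite("pics/s5.png",np.hstack([a,b]))
```

```text
10.1 [ 0.45595957 -0.07527075  0.3137444 ] [-0.46380997 -0.25670821 -0.96214825] 0.9990788618572893
```

View pics/s5.png

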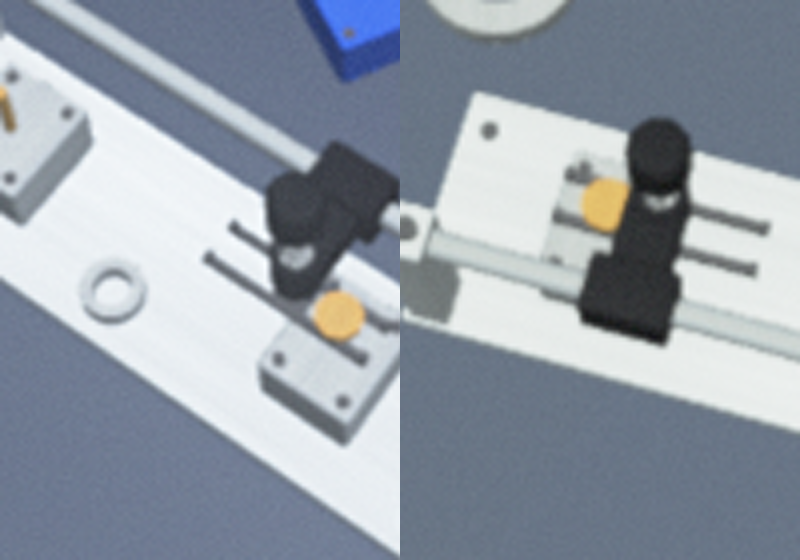

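The head at (338,316) on the left view is above the prongs, the knob stays down, and the post has not moved. The robot is clear, so I hand in.

```bash
python3 -c "
from rig import *
print(hand_in())"
```

```text
the job is handed in; nothing more can be done
None
```

The job is handed in: the last pictures show the hook held under the mushroom head, the knob still down, the block not visibly moved and the robot clear; the hand-in returned no verdict.

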